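Reset the tweezer tester and hold the marked tip gap

ROBOT

A 6-joint arm with a two-finger parallel gripper is mounted at the origin on a cart in front of the work surface, level with it; the furniture and walls round the work are solid. World frame = base frame: x ahead of the robot, y to its left, z up, the work surface at z = 0. Lengths are in m, angles in degrees, forces in N, time in s.
With the tool pointing down it reaches from about 0.3 to 0.75 m from the base axis. Payload 8.5 kg.
Tool frame: the origin (TCP) lies at the very end of the fingers, on their centre line; the grasp point (between the pads) lies 19 mm behind it (grip_depth is the distance from the TCP to the grasp point, in m); z points along the fingers, y is the direction in which the jaws open and shut (so a half turn about z gives the same grasp; the last joint's range is limited). The gripper opens to 85 mm and grips with 20 to 120 N. Pads are 22 mm wide; open, the fingers measure 114 mm over their backs; the gripper's body (76 mm by 85 mm) begins 54 mm behind the grasp point. The pads swing forward as they close: fully open they stand 13 mm farther back than shut.
Start: joints at [-80.002, 21.807, 74.336, -0, 83.858, -12.336], TCP at [0.209, -0.509, 0.231] pointing down, gripper open.
Joint ranges: [-178.18, 178.18], [-50.72, 133.34], [12.68, 142.11], [-81.47, 261.47], [9.98, 163.14], [-165.26, 165.26]. Speed limits (degrees/s): [136.94, 136.94, 180, 180, 180, 180].

INTERFACE

Orientations are given as a 3x3 rotation matrix whose columns are the frame's x, y, z axes.
In Python, from rig import observe, get_image, close_job, silhouettes, grip_depth gives the robot as it stands. The module is installed in compiled form; this text tells all that it offers.
- The arm moves only by the shell command python3 -m crank 'ROWS' [FORCE]. ROWS is a JSON object of lists of equal length, an entry for each row: "slide": the shift along the tool's x, y, z in m, a list of three; "roll": the turn about the tool's z in rad; "grip": the finger opening in m, from 0 to 0.0854. A call has exactly 8 rows; each row is the pose to reach, as a shift and turn from the pose commanded when the call began, along the tool's axes at that moment; what a row does not reach only later rows make up. A row lasts 1/10 s, in which the tool goes at most 50 mm and 8.59 degrees, less where a joint would pass 70% of its speed; a pose out of reach is approached as far as the arm can. A call with a gripper value outside its range is refused whole. The fingers move at their own pace and stop on an object; FORCE is the grip in N (left out, the last holds). Time passes only in rows, so rows that repeat a pose let the fingers close, or fill a call up. It gives the time, the measured TCP pose, the force and the opening at its end, in the units of the state.
- observe(): the state, without advancing time (a new reading comes with each control period).
- get_image(name): name is "scene" or "top" or "wrist"; returns a dict with "frame" (420x560x3 uint8, red, green, blue), "fx", "fy", "cx", "cy" (pixels), "xyz" and "rotation" of the camera in the world. Camera axes: x right, y down, z forward; pixel columns grow to the right and rows downward; lengths in m; the calibration is good to about 2 mm. The wrist camera is an equidistant fisheye: a pixel r from the principal point sees the ray r / f radians off the axis. A picture is of the moment at which its call begins. There is no depth.
- close_job(): hands the job in, once; it reports no verdict.
Trained networks look in a picture, given as the dict that the camera call returned (one of the last four; its "shot" number tells which), for a name from the list of things; names that differ only in an ending like _2 or _b are one class to them, and where a whole thing is asked for, a point or a joint stands for the part that bears it (a point fixed in the world has none). Each returns a list of dicts, best first, with "confidence" (0 to 1); they miss things now and then, are a little off and sometimes report something else, mostly with a low value. They report only what shows in the picture. A call takes as long as a camera call. They do not tell look-alikes from the thing itself.
- silhouettes(target, picture): "pixels" (420x560 bool, what is visible of it) and "box" ([centre column, centre row, width, height] in pixels, round what is visible of it).
The state is a dict: "time_s": time; "q": joint angles; "qvel": joint speeds; "joint_efforts": joint torques, N m; "position": TCP position; "tool_rot": TCP orientation; "ft_force": force on the tool from outside, world axes, zero at the start; "wrist_torque": the same for the moment, N m; "grip_width": finger opening in m.
Only numpy, scipy, OpenCV 4.12 (cv2) and the standard library are available. Lean on these libraries where they do the work, as an engineer would, in place of code of your own. Each camera call takes 0.05 s, during which the arm holds its last target.

TASK

Reset the tweezer tester: push the mushroom button on its control box all the way down, let it come up, then turn the button clockwise (seen from above) as far as it goes and leave it there. Then take the clamped tweezers from both sides at their ribbed finger grips and squeeze until each tip points at its pointer pin, never letting the tips touch each other, and hold that gap steady for two seconds; finish still squeezing, with the gap held and nothing let go. Leave the loose things around alone.

Things in the scene. Friction and masses are not known exactly. Their poses are not given: they have to be found in the camera images.
- head_mid (a point): centre of the button's black mushroom head (a round head 42 mm across, 22 mm high with domed edges, axis vertical; it turns with the head). When up, this point is 63 mm above the bench, the head spans 53 to 75 mm high. It stands over a grey box 84 x 84 mm and 32 mm high (36 mm at the black collar).
- stop_press (a joint): how far the mushroom button is pushed down, m: 0 up, 0.006 fully down; spring return, 1.5 N to start, 4.5 N at the bottom.
- stop_turn (a joint): how far the mushroom head is turned clockwise seen from above, rad: starts between 0 and 0.25, end stop at 1.2; it stays where it is left (about 0.05 N m of friction). A white line on the head shows it.
- grip_mid (a point): point midway between the ribbed finger grips of the tweezers, 72 mm above the bench. x runs along the tweezers towards the clamped tail, y from right blade to left, z up. It lies 90 mm from the spring pivot, 55 mm from the tips. At rest the blades are 44 mm apart over their outsides here; the grips run 18 mm either way along x and stand 65 to 79 mm above the bench.
- carriage: the tester's cross slide (origin on the bench under the tester's middle, axes as grip_mid): tweezers and pointers ride on it and float together 10 mm either way along y against a weak spring (30 N/m), so they centre themselves between the fingers. Its plate lies under the blades, top 29 mm above the bench. The tail clamp, from 84 mm beyond grip_mid along +x, rises to 85 mm.
- blade_left: left blade of the tweezers (steel, grip 3.5 mm thick). Origin on the tweezers' midline at the spring pivot; the blade runs along its -x. The blades are linked and close equally. Squeezing at the grips takes about 4 N for the widest and 8 N for the narrowest marked gap; the tip moves 1.6 times as far as the grip.
- blade_right: right blade, mirror image of the left one.
- tip_left (a point): the left blade's tip end, mid thickness (2.5 mm) and mid height. At rest the tips are 36 mm apart, centre to centre.
- tip_right (a point): the right blade's tip end, likewise.
- pointer_left (a point): the left pointer pin (2.4 mm thick, upright, top 74 mm above the bench) at the height of the tips, standing 10 mm beyond the tip ends. Axes as grip_mid: its y is the direction in which the tips open. The pins are set 10 to 24 mm apart, evenly about the tweezers' midline, and mark the wanted tip gap.
- pointer_right (a point): the right pointer pin, likewise.
- filter_1: bystander to be left alone: a white round inline filter 48 mm across, 46 mm high; origin at its underside.
- marker_1: bystander to be left alone: a felt marker 130 mm long, lying; origin at its underside.
- sample_3: bystander to be left alone: a small sample bottle 36 mm across, 70 mm high; origin at its underside.
- spare_cap: bystander to be left alone: a grey screw cap 64 mm across, 24 mm high; origin at its underside.
Things that resemble listed ones, but are neither listed nor needed, are in the scene too. Of the things that look like the part that bears head_mid, the smaller one is meant.

How it is judged:
By the outcome, as a careful person would: the job done as asked, in the order asked, and still so for the second after the job is handed in, while the arm keeps its last pose, push and grip.
It also fails if it takes over 67 s, if anything falls off the work surface, if the arm or the gripper's body presses on something with over 40 N, if the wrist force passes 120 N, or if a joint passes its speed limit or range.

## Working session

There is one attempt and no reset: what is moved stays moved. The work goes in short steps, Python scripts to look and compute and a shell command to move; the robot and the scene stay as the last step left them, time stands still between calls to the robot, and variables do not carry over. Pictures are saved under pics/ and viewed, and the job is handed in when it is done.

```bash
ls; mkdir -p pics
python3 - <<'E'
from rig import *
import cv2
print(observe(), grip_depth)
for n in ["scene","top"]:
    p=get_image(n); cv2.imwrite(f"pics/{n}0.png",p["frame"][:,:,::-1])
    print(n,p["fx"],p["fy"],p["cx"],p["cy"],p["xyz"],p["rotation"],p["shot"])
    for t in ["head_mid","blade_left","blade_right","pointer_left","carriage","spare_cap","sample_3","filter_1","marker_1"]:
        print(t,[(round(d["confidence"],2),[round(float(v)) for v in d["box"]]) for d in silhouettes(t,p)])
E
```

```text
pics
{'time_s': 0.0, 'q': array([-8.00042378e+01,  2.18412286e+01,  7.43853736e+01, -8.40355219e-04,
        8.38595359e+01, -1.23369202e+01]), 'qvel': array([-0.00662605,  0.11072761,  0.05838076,  0.01009223,  0.01135576,
        0.18571181]), 'joint_efforts': array([-1.76841022e-03, -4.48469603e+01, -2.31273991e+01, -2.58140490e-04,
        4.80644696e-03,  4.33630177e-06]), 'position': array([ 0.20892136, -0.50844671,  0.23070591]), 'tool_rot': array([[ 9.24992563e-01,  3.79985109e-01, -2.75313499e-04],
       [ 3.79985085e-01, -9.24991433e-01,  1.47804171e-03],
       [ 3.06971214e-04, -1.47179261e-03, -9.99998870e-01]]), 'ft_force': array([ 0.41189325, -0.23049485, -0.45151382]), 'wrist_torque': array([ 0.00053229,  0.00472187, -0.00393579]), 'grip_width': 0.08543159674698597} 0.0187
scene 474.89859797507467 474.89859797507467 274.83418161362687 207.25062145874227 [-0.17719235 -0.86366905  0.77609328] [[ 0.78387491 -0.32976777  0.52611152]
 [-0.62091473 -0.41936698  0.66226598]
 [ 0.00223982 -0.84580409 -0.53348892]] 1
head_mid [(0.42, [255, 238, 18, 18]), (0.18, [296, 230, 13,
[... 203 characters left out ...]
sample_3 []
filter_1 [(0.47, [255, 239, 15, 14])]
marker_1 [(0.5, [295, 229, 13, 6])]
top 407.71327624842775 407.71327624842775 277.32279226987623 213.2972456214196 [ 0.30896108 -0.0086866   1.11015919] [[ 0.02844675 -0.98097601  0.19203346]
 [-0.99927968 -0.03273543 -0.01919672]
 [ 0.02511782 -0.19134905 -0.98120061]] 2
head_mid [(0.94, [385, 248, 18, 25]), (0.57, [328, 208, 13, 15])]
blade_left [(0.59, [196, 185, 1, 4])]
blade_right [(0.39, [203, 209, 4, 18])]
pointer_left []
carriage [(0.97, [198, 204, 27, 82])]
spare_cap [(0.86, [136, 198, 29, 29])]
sample_3 [(0.8, [408, 210, 18, 16])]
filter_1 [(0.55, [271, 249, 20, 20]), (0.41, [197, 203, 30, 80])]
marker_1 [(0.49, [274, 191, 21, 43])]
```

View pics/scene0.png

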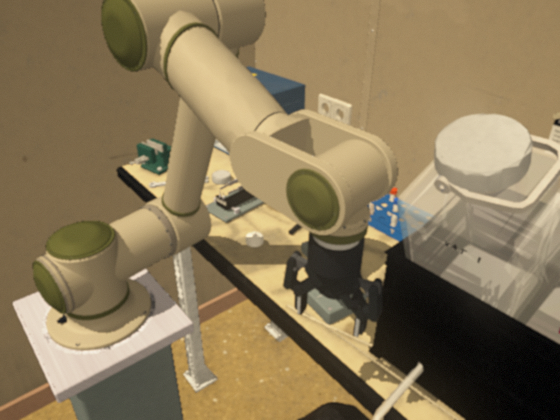

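View pics/top0.png

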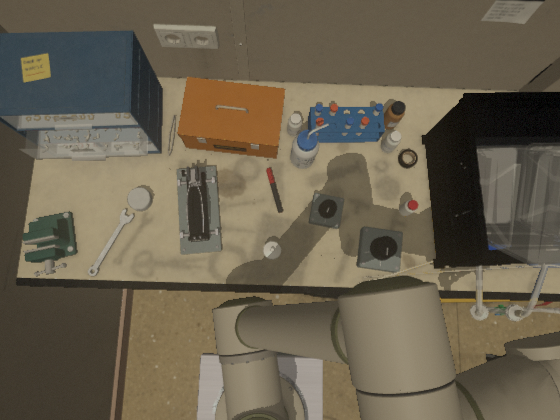

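Run:
```python
import cv2
a=cv2.imread("pics/top0.png"); b=cv2.imread("pics/scene0.png")
cv2.imwrite("pics/top0c.png",cv2.resize(a[150:290,120:220],None,fx=4,fy=4,interpolation=cv2.INTER_CUBIC))
cv2.imwrite("pics/top0d.png",cv2.resize(a[160:300,260:430],None,fx=4,fy=4,interpolation=cv2.INTER_CUBIC))
cv2.imwrite("pics/scene0c.png",cv2.resize(b[150:270,190:340],None,fx=5,fy=5,interpolation=cv2.INTER_CUBIC))
```

```text
(no output)
```

View pics/top0c.png

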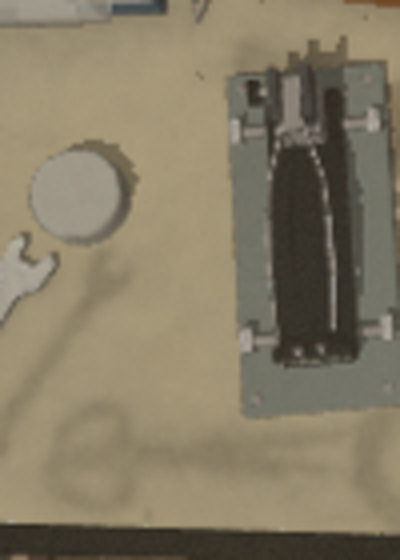

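View pics/top0d.png

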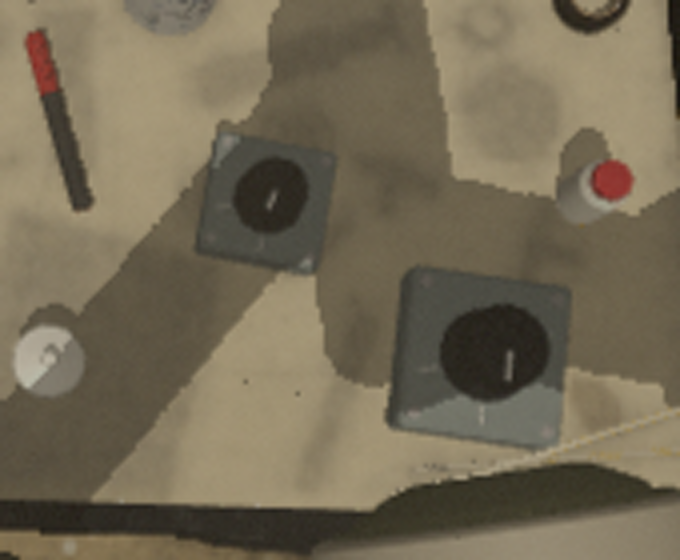

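View pics/scene0c.png

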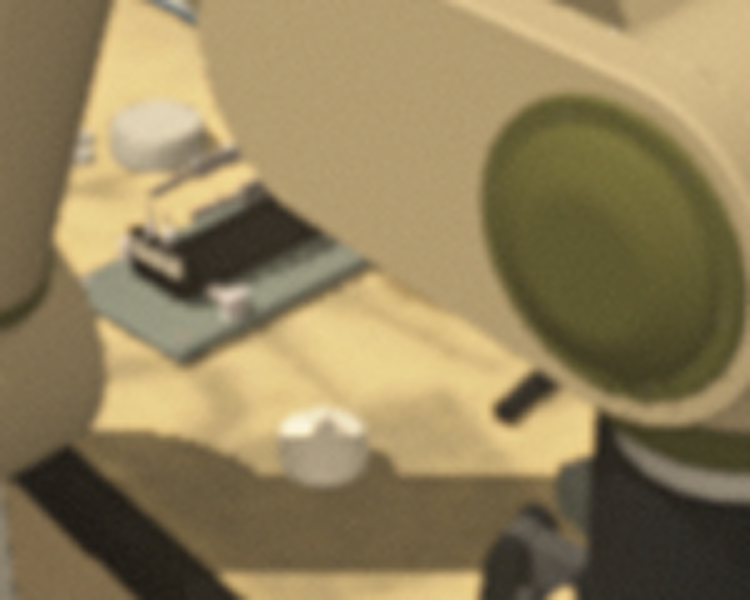

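```bash
cat > h.py <<'E'
import numpy as np, cv2
from rig import *
def ray(p,u,v,fish=False):
    x=(u-p["cx"])/p["fx"]; y=(v-p["cy"])/p["fy"]
    if fish:
        r=np.hypot(x,y); s=np.sin(r)/r if r>1e-9 else 1.
        d=np.array([x*s,y*s,np.cos(r)])
    else: d=np.array([x,y,1.])
    return np.array(p["rotation"])@d
def onz(p,u,v,z,fish=False):
    d=ray(p,u,v,fish); c=np.array(p["xyz"]); return c+d*(z-c[2])/d[2]
def proj(p,X,fish=False):
    d=np.array(p["rotation"]).T@(np.array(X)-np.array(p["xyz"]))
    if fish:
        th=np.arctan2(np.hypot(d[0],d[1]),d[2]); n=np.hypot(d[0],d[1]); d=np.array([d[0]/n*th,d[1]/n*th,1])
    else: d=d/d[2]
    return np.array([p["cx"]+p["fx"]*d[0],p["cy"]+p["fy"]*d[1]])
def totool(dx):
    R=observe()["tool_rot"]; return R.T@np.array(dx)
E
python3 - <<'E'
from h import *
p=get_image("top")
for n,u,v,z in [("small",327.6,208.7,.075),("big",383.8,248,.08),("box1",260+222/4,160+130/4,.032),("box2",260+335/4,160+155/4,.032),("box3",260+313/4,160+272/4,.032),("box4",260+197/4,160+250/4,.032),("tailclamp",120+291/4,150+95/4,.085),("pin",120+295/4,150+350/4,.074),("pin2",120+320/4,150+350/4,.074),("plateTL",120+232/4,150+75/4,.005),("BL",120+243/4,150+418/4,.005),("TR",120+385/4,150+60/4,.005),("bolt1",120+262/4,150+290/4,0.07)]:
    print(n,onz(p,u,v,z).round(4))
E
```

```text
small [ 0.5281 -0.1594  0.075 ]
big [ 0.4295 -0.3028  0.08  ]
box1 [ 0.5812 -0.1323  0.032 ]
box2 [ 0.5664 -0.2096  0.032 ]
box3 [ 0.4852 -0.1946  0.032 ]
box4 [ 0.4976 -0.1163  0.032 ]
tailclamp [0.6069 0.1939 0.085 ]
pin [0.4419 0.1821 0.074 ]
pin2 [0.4424 0.1662 0.074 ]
plateTL [0.6432 0.2518 0.005 ]
BL [0.4036 0.2265 0.005 ]
TR [0.6581 0.1456 0.005 ]
bolt1 [0.4805 0.2066 0.07  ]
```

```bash
python3 -m crank '{"slide":[[0.024,-0.035,0],[0.047,-0.071,0],[0.07,-0.106,0],[0.094,-0.141,0],[0.117,-0.177,0],[0.141,-0.212,0],[0.186,-0.21,0],[0.231,-0.209,0]],"roll":[0,0,0,0,0,0,0,0],"grip":[0.085,0.085,0.085,0.085,0.085,0.085,0.085,0.085]}'
python3 -m crank '{"slide":[[0.045,0.002,0],[0.09,0.003,0],[0.135,0.005,0],[0.175,0.006,0],[0.197,0.007,0],[0.197,0.007,0],[0.197,0.007,0],[0.197,0.007,0]],"roll":[0,0,0,0,0,0,0,0],"grip":[0.06,0.04,0.02,0,0,0,0,0]}' 30
python3 - <<'E'
from h import *
for n in ["wrist","top"]:
    p=get_image(n); cv2.imwrite(f"pics/{n}1.png",p["frame"][:,:,::-1])
    print(n,p["fx"],p["cx"],p["cy"],p["xyz"],p["rotation"])
    for t in ["head_mid","carriage","blade_left","pointer_left","pointer_right","tip_left"]:
        print(t,[(round(d["confidence"],2),[round(float(v),1) for v in d["box"]]) for d in silhouettes(t,p)])
print(observe()["position"],observe()["tool_rot"])
E
```

```text
time_s: 1.85
position: [0.3442, -0.2265, 0.232]
tool_rot: [[0.925, 0.379, 0.001], [0.379, -0.925, -0.002], [0.0, 0.002, -1.0]]
ft_force: [0.1, -2.3, 0.4]
grip_width: 0.0847
time_s: 2.65
position: [0.5274, -0.1596, 0.2314]
tool_rot: [[0.925, 0.379, -0.0], [0.379, -0.925, -0.0], [-0.0, -0.0, -1.0]]
ft_force: [1.1, -0.7, -0.4]
grip_width: -0.0
wrist 325.19226210127806 279.77536523520166 215.82874637157636 [ 0.59034115 -0.13351135  0.37371061] [[ 3.78070382e-01 -8.92570747e-01 -2.45723927e-01]
 [-9.25776849e-01 -3.64479429e-01 -1.00458801e-01]
 [ 1.05270321e-04  2.65466021e-01 -9.64120211e-01]]
head_mid [(0.75, [288.0, 190.9, 44.6, 42.2]), (0.58, [378.4, 343.2, 12.5, 10.7])]
carriage [(0.56, [34.6, 89.5, 64.2, 153.9])]
blade_left [(0.75, [8.3, 83.2, 16.7, 73.5])]
pointer_left []
pointer_right [(0.56, [12.6, 160.4, 10.6, 6.1])]
tip_left [(0.8, [12.0, 83.4, 22.8, 80.3])]
top 407.71327624842775 277.32279226987623 213.2972456214196 [ 0.30896108 -0.0086866   1.11015919] [[ 0.02844675 -0.98097601  0.19203346]
 [-0.99927968 -0.03273543 -0.01919672]
 [ 0.02511782 -0.19134905 -0.98120061]]
head_mid [(0.97, [384.9, 248.2, 20.4, 22.5])]
carriage [(0.57, [195.9, 204.0, 24.4, 81.4])]
blade_left [(0.48, [188.1, 207.7, 5.9, 49.3])]
pointer_left []
pointer_right []
tip_left [(0.53, [187.6, 212.0, 0.1, 8.6])]
[ 0.52813584 -0.15923735  0.2312989 ] [[ 9.24964666e-01  3.80053106e-01 -5.91070846e-05]
 [ 3.80053107e-01 -9.24964667e-01  1.24544406e-05]
 [-4.99386160e-05 -3.39837487e-05 -9.99999998e-01]]
```

View pics/wrist1.png

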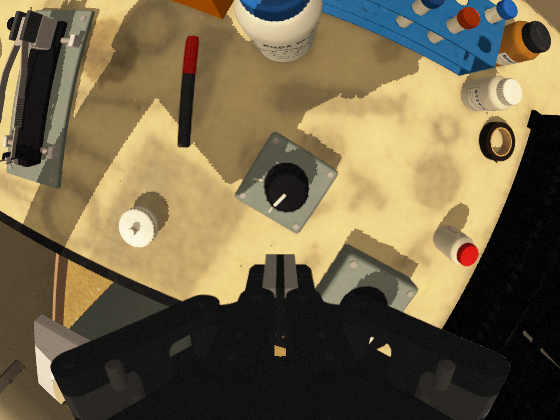

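Run:
```python
import cv2
from h import *
p=get_image("wrist")
s=silhouettes("head_mid",p)[0]
ys,xs=np.nonzero(s["pixels"]); print(xs.mean(),ys.mean())
for z in (.063,.07,.075): print(onz(p,s["box"][0],s["box"][1],z,True),onz(p,xs.mean(),ys.mean(),z,True))
c=p["frame"][140:260,230:350,::-1].copy()
cv2.imwrite("pics/wrist1c.png",cv2.resize(c,None,fx=5,fy=5,interpolation=cv2.INTER_CUBIC))
```

```text
285.95159151193633 191.0397877984085
[ 0.53848363 -0.16233916  0.063     ] [ 0.53738238 -0.16158703  0.063     ]
[ 0.53966826 -0.16168018  0.07      ] [ 0.53859183 -0.160945    0.07      ]
[ 0.54051442 -0.16120948  0.075     ] [ 0.53945572 -0.16048641  0.075     ]
```

View pics/wrist1c.png

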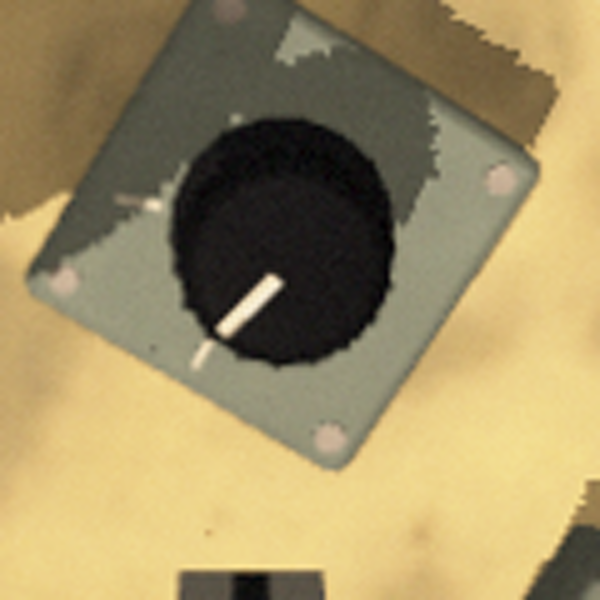

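Run:
```python
from h import *
p=get_image("wrist"); t=get_image("top")
print(p["shot"],p["xyz"],p["rotation"])
print("tcp proj",proj(p,observe()["position"],True))
for X in [(.528,-.159,.063),(.5385,-.1623,.063)]: print(X,proj(p,X,True),proj(t,X))
for u,v in [(338,173),(298,233.6),(236,197)]: print(onz(p,u,v,.032,True))
s=silhouettes("head_mid",t)
print([(d["box"],d["confidence"]) for d in s])
cv2.imwrite("pics/top2c.png",cv2.resize(t["frame"][160:300,260:430,::-1],None,fx=4,fy=4,interpolation=cv2.INTER_CUBIC))
```

```text
7 [ 0.59105089 -0.13309479  0.37357585] [[ 3.78799925e-01 -8.92333872e-01 -2.45460543e-01]
 [-9.25478582e-01 -3.65203892e-01 -1.00575898e-01]
 [ 1.04135203e-04  2.65266618e-01 -9.64175093e-01]]
tcp proj [280.44639353 273.75595025]
(0.528, -0.159, 0.063) [279.83542648 198.78010851] [326.79703506 209.65571324]
(0.5385, -0.1623, 0.063) [287.07203469 190.27909812] [328.06587796 205.79538218]
[ 0.5715745  -0.20831931  0.032     ]
[ 0.49283696 -0.195158    0.032     ]
[ 0.5057036  -0.11698499  0.032     ]
[([384.6, 249.4, 19.2, 25.0], 0.55)]
```

View pics/top2c.png

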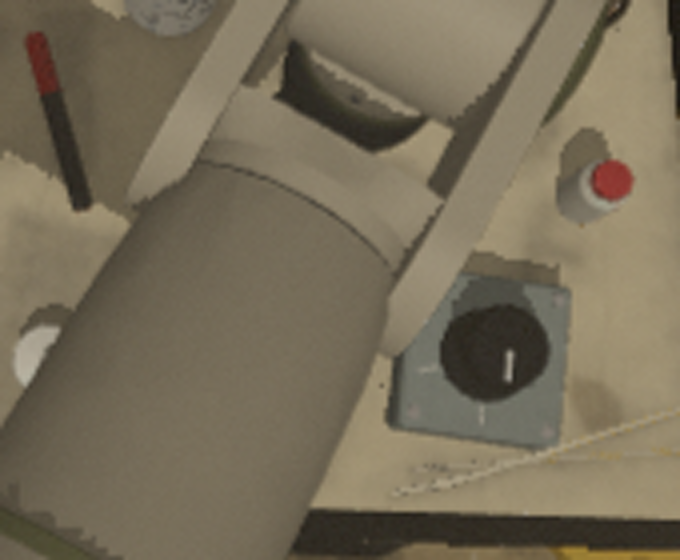

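```bash
python3 -m crank '{"slide":[[0.003,0.002,0.03],[0.006,0.0045,0.07],[0.006,0.0045,0.1],[0.006,0.0045,0.12],[0.006,0.0045,0.125],[0.006,0.0045,0.125],[0.006,0.0045,0.125],[0.006,0.0045,0.125]],"roll":[0,0,0,0,0,0,0,0],"grip":[0,0,0,0,0,0,0,0]}'
python3 - <<'E'
from h import *
o=observe();R=o["tool_rot"];T=o["position"]
p=get_image("wrist");cv2.imwrite("pics/wrist2.png",p["frame"][:,:,::-1])
print(T,"tcp front",proj(p,T+R@[.011,0,0],True),proj(p,T+R@[.011,0.01,0],True))
for d in silhouettes("head_mid",p):
    print(d["confidence"],d["box"],onz(p,d["box"][0],d["box"][1],.063,True))
E
```

```text
time_s: 4.4
position: [0.5359, -0.1614, 0.1076]
tool_rot: [[0.925, 0.38, 0.002], [0.38, -0.925, -0.001], [0.002, 0.002, -1.0]]
ft_force: [-0.1, -0.4, -0.1]
grip_width: 0.0001
[ 0.53592623 -0.16138764  0.10758485] tcp front [280.46415004 252.65758925] [301.68837727 252.57501466]
0.78 [282.9, 233.1, 73.5, 60.0] [ 0.54202879 -0.16066366  0.063     ]
```

View pics/wrist2.png

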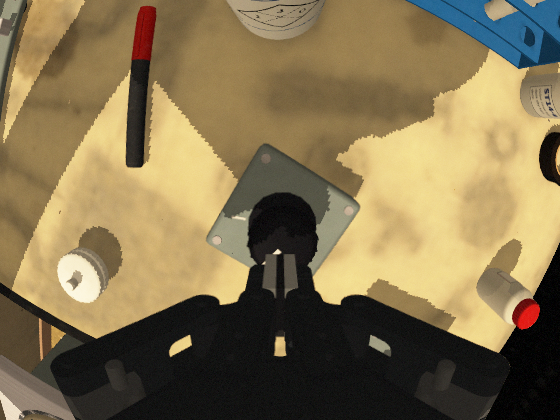

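Run:
```python
from h import *
from scipy.optimize import least_squares
p=get_image("wrist")
d=silhouettes("head_mid",p)[0]["pixels"]
ys,xs=np.nonzero(d); print(xs.min(),xs.max(),ys.min(),ys.max())
# widths per row
for y in range(ys.min(),ys.max(),6): print(y,xs[ys==y].min(),xs[ys==y].max(),end='; ')
a=np.linspace(0,2*np.pi,120)
def ext(c):
    P=np.array([proj(p,(c[0]+r*np.cos(t),c[1]+r*np.sin(t),z),True) for r,z in((.021,.058),(.021,.068),(.017,.075)) for t in a])
    return P[:,0].min(),P[:,0].max(),P[:,1].min()
obs=np.array([xs.min(),xs.max()+1,ys.min()])
f=lambda c:np.array(ext(c))-obs
s=least_squares(f,[.535,-.161],diff_step=1e-3); print(s.x,s.fun,ext([.535,-.161]))
```

```text
247 317 205 263
205 273 286; 211 261 303; 217 255 309; 223 252 313; 229 249 315; 235 249 316; 241 248 317; 247 248 316; 253 250 315; 259 253 312; [ 0.53742598 -0.16204735] [ 0.28222836 -0.28334957 -0.02014747] (np.float64(244.23948287088376), np.float64(314.4715901942696), np.float64(207.942876884029))
```

```bash
python3 -m crank '{"slide":[[0.001,0.001,0.015],[0.001,0.001,0.025],[0.001,0.001,0.03],[0.001,0.001,0.032],[0.001,0.001,0.034],[0.001,0.001,0.036],[0.001,0.001,0.0365],[0.001,0.001,0.0365]],"roll":[0,0,0,0,0,0,0,0],"grip":[0,0,0,0,0,0,0,0]}'; python3 -c "
from rig import *
get_image('top'); o=observe();print(o['position'],o['ft_force'])"
```

```text
time_s: 5.4
position: [0.5367, -0.1617, 0.0701]
tool_rot: [[0.925, 0.38, 0.0], [0.38, -0.925, -0.0], [0.0, 0.0, -1.0]]
ft_force: [-2.6, 0.7, 3.2]
grip_width: -0.0
[ 0.53671312 -0.1616764   0.07010369] [-1.51349243  0.70787617  4.00119346]
```

```bash
python3 -m crank '{"slide":[[0,0,0.0004],[0,0,0.0008],[0,0,0.0012],[0,0,0.0016],[0,0,0.0016],[0,0,0.0016],[0,0,0.0016],[0,0,0.0016]],"roll":[0,0,0,0,0,0,0,0],"grip":[0,0,0,0,0,0,0,0]}'; python3 -c "
from rig import *
get_image('top'); o=observe();print(o['position'],o['ft_force'])"
```

```text
time_s: 6.25
position: [0.5368, -0.1617, 0.0687]
tool_rot: [[0.925, 0.38, 0.001], [0.38, -0.925, -0.0], [0.0, 0.0, -1.0]]
ft_force: [-2.7, 1.4, 6.8]
grip_width: 0.0002
[ 0.53680517 -0.16171283  0.06875823] [-2.67655416  1.74402389  8.32300696]
```

```bash
python3 -m crank '{"slide":[[0,0,0.0004],[0,0,0.0008],[0,0,0.0008],[0,0,0.0008],[0,0,-0.003],[0,0,-0.01],[0,0,-0.03],[0,0,-0.06]],"roll":[0,0,0,0,0,0,0,0],"grip":[0,0,0,0,0,0,0,0]}'; python3 -m crank '{"slide":[[0.001,0,-0.01],[0.001,0,-0.01],[0.001,0,-0.01],[0.001,0,-0.01],[0.001,0,0.0],[0.001,0,0.03],[0.001,0,0.05],[0.001,0,0.05]],"roll":[0,0,0,0,0,0,0,0],"grip":[0.04,0.07,0.075,0.075,0.075,0.075,0.075,0.075]}'; python3 -c "
from h import *
p=get_image('wrist'); cv2.imwrite('pics/wrist3.png',p['frame'][:,:,::-1]);o=observe();print(o['position'],o['ft_force'],o['tool_rot'])"
```

```text
time_s: 7.1
position: [0.5362, -0.1614, 0.1277]
tool_rot: [[0.925, 0.38, -0.003], [0.38, -0.925, 0.002], [-0.002, -0.002, -1.0]]
ft_force: [0.4, 0.0, 0.2]
grip_width: -0.0001
time_s: 7.9
position: [0.5359, -0.1604, 0.0747]
tool_rot: [[0.925, 0.38, -0.006], [0.38, -0.925, 0.003], [-0.004, -0.005, -1.0]]
ft_force: [0.1, 0.2, 0.3]
grip_width: 0.0746
[ 0.53686395 -0.16092912  0.07659084] [ 0.53864693 -1.18239402  0.40601102] [[ 0.92500923  0.37993053 -0.00327206]
 [ 0.37993743 -0.92501041  0.00181237]
 [-0.00233812 -0.00291964 -0.999993  ]]
```

View pics/wrist3.png

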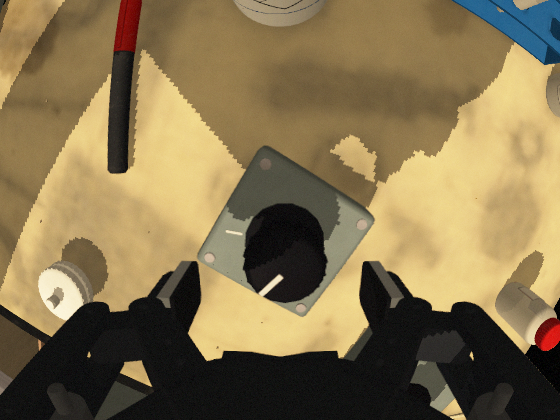

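Run:
```python
from h import *
from scipy.optimize import least_squares
p=get_image("wrist")
s=silhouettes("head_mid",p)
for q in s: print(q["confidence"],q["box"])
d=s[0]["pixels"]
ys,xs=np.nonzero(d)
a=np.linspace(0,2*np.pi,120)
def ext(c):
    P=np.array([proj(p,(c[0]+r*np.cos(t),c[1]+r*np.sin(t),z),True) for r,z in((.021,.058),(.021,.068),(.017,.075)) for t in a])
    return P[:,0].min(),P[:,0].max(),P[:,1].min(),P[:,1].max()
obs=np.array([xs.min(),xs.max()+1,ys.min(),ys.max()+1])
f=lambda c:np.array(ext(c))-obs
s=least_squares(f,[.535,-.161],diff_step=1e-3); print(s.x,s.fun)
o=observe();print(o["position"],o["tool_rot"].T@(np.r_[s.x,.05]-o["position"]))
```

```text
0.55 [284.4, 261.5, 84.8, 81.4]
[ 0.53755234 -0.16232273] [ 0.25923102 -0.26022822 -0.05445667  0.0328914 ]
[ 0.53793708 -0.16145079  0.07863871] [-0.00070017  0.00064457  0.02863876]
```

```bash
python3 -m crank '{"slide":[[0,0.0005,0.016],[0,0.0005,0.028],[0,0.0005,0.031],[0,0.0005,0.031],[0,0.0005,0.031],[0,0.0005,0.031],[0,0.0005,0.031],[0,0.0005,0.031]],"roll":[0,0,0,0,0,0,0,0],"grip":[0.075,0.075,0.07,0.03,0.03,0.03,0.03,0.03]}' 30
python3 -c "
from h import *
p=get_image('wrist'); cv2.imwrite('pics/wrist4.png',p['frame'][:,:,::-1]);o=observe();print(o['position'],o['ft_force'],o['wrist_torque'],o['grip_width'],o['q'])"
```

```text
time_s: 8.85
position: [0.5382, -0.1621, 0.0477]
tool_rot: [[0.925, 0.38, 0.001], [0.38, -0.925, -0.001], [0.001, 0.001, -1.0]]
ft_force: [0.7, -1.4, 1.7]
grip_width: 0.0405
[ 0.53816385 -0.16203355  0.04760068] [ 0.93192575 -1.35503269  1.09381785] [-0.38680926 -0.11677421  0.01230119] 0.03991496383102134 [-2.88200920e+01  3.42010787e+01  8.68580114e+01 -9.33853833e-03
  5.88642604e+01  3.88505026e+01]
```

View pics/wrist4.png

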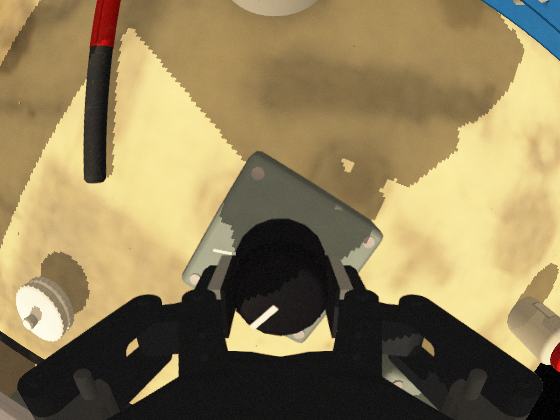

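```bash
python3 -m crank '{"slide":[[0,0,0],[0,0,0],[0,0,0],[0,0,0],[0,0,0],[0,0,0],[0,0,0],[0,0,0]],"roll":[0.12,0.25,0.38,0.51,0.64,0.77,0.9,1.0],"grip":[0.03,0.03,0.03,0.03,0.03,0.03,0.03,0.03]}'
python3 -c "
from h import *
p=get_image('wrist'); cv2.imwrite('pics/wrist5.png',p['frame'][:,:,::-1]);o=observe();print(o['position'],o['ft_force'],o['wrist_torque'],o['grip_width'],o['q'])"
```

```text
time_s: 9.7
position: [0.538, -0.1631, 0.0476]
tool_rot: [[0.817, -0.577, 0.001], [-0.577, -0.817, -0.003], [0.002, 0.002, -1.0]]
ft_force: [0.4, -6.2, 0.2]
grip_width: 0.0408
[ 0.53803442 -0.16307855  0.04756783] [-0.21991597 -6.27592864  0.80297639] [-1.09074405  0.0605061   0.76732603] 0.040595465355341295 [-28.86696079  34.21517139  86.83452183  -0.14665205  58.84225985
  96.63683855]
```

View pics/wrist5.png

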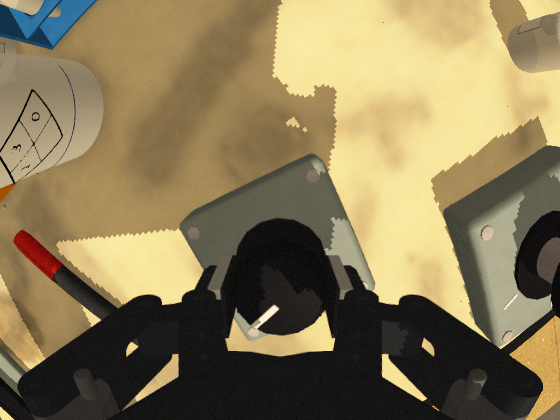

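```bash
python3 -m crank '{"slide":[[0,0,0],[0,0,0],[0,0,0],[0,0,0],[0,0,0],[0,0,0],[0,0,0],[0,0,0]],"roll":[0.05,0.1,0.15,0.2,0.25,0.25,0.25,0.25],"grip":[0.03,0.03,0.03,0.03,0.03,0.03,0.03,0.03]}'
python3 -c "
from h import *
p=get_image('wrist'); cv2.imwrite('pics/wrist6.png',p['frame'][:,:,::-1]);o=observe();print(o['position'],o['ft_force'],o['wrist_torque'],o['grip_width'],o['q'])"
```

```text
time_s: 10.55
position: [0.5377, -0.1629, 0.0475]
tool_rot: [[0.654, -0.757, -0.0], [-0.757, -0.654, -0.003], [0.002, 0.002, -1.0]]
ft_force: [-2.3, -6.5, 1.2]
grip_width: 0.0403
[ 0.53767011 -0.16293776  0.04743182] [-2.1121884  -6.45074522  1.18693385] [-1.14065239  0.32567897  0.78132553] 0.04080518842618251 [-28.86851739  34.215813    86.86454131  -0.15640296  58.86747603
 110.40063733]
```

View pics/wrist6.png

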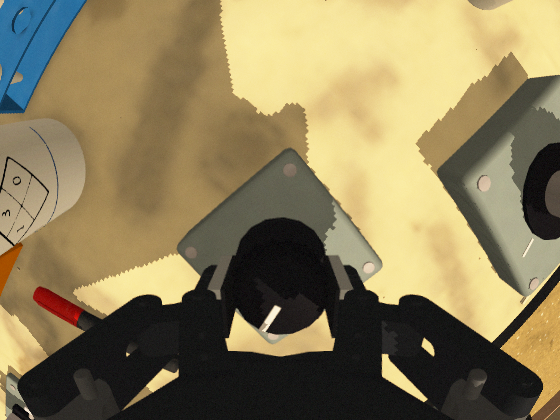

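```bash
python3 -m crank '{"slide":[[0,0,0],[0,0,0],[0,0,0],[0,0,-0.02],[0,0,-0.06],[0,0,-0.11],[0,0,-0.14],[0,0,-0.14]],"roll":[0,0,0,0,0,0,0,0],"grip":[0.06,0.075,0.075,0.075,0.075,0.075,0.075,0.075]}'
python3 -c "
from h import *
p=get_image('wrist'); cv2.imwrite('pics/wrist7.png',cv2.resize(p['frame'][120:330,140:420,::-1],None,fx=2.5,fy=2.5));o=observe();print(o['position'],o['ft_force'],o['tool_rot'],o['grip_width'],o['q'])"
```

```text
time_s: 11.4
position: [0.5393, -0.1622, 0.1917]
tool_rot: [[0.652, -0.758, 0.008], [-0.758, -0.652, -0.004], [0.008, -0.003, -1.0]]
ft_force: [-0.8, -1.1, -1.3]
grip_width: 0.0749
[ 0.53832127 -0.16176959  0.18888936] [-1.34793851  0.1168942  -1.77589086] [[ 0.65243741 -0.75783509  0.003378  ]
 [-0.7578349  -0.6524444  -0.00160467]
 [ 0.00342004 -0.00151302 -0.99999301]] 0.07503247593095132 [-2.87977522e+01  2.48393802e+01  7.67056986e+01  1.29359234e-02
  7.82410226e+01  1.10473573e+02]
```

View pics/wrist7.png

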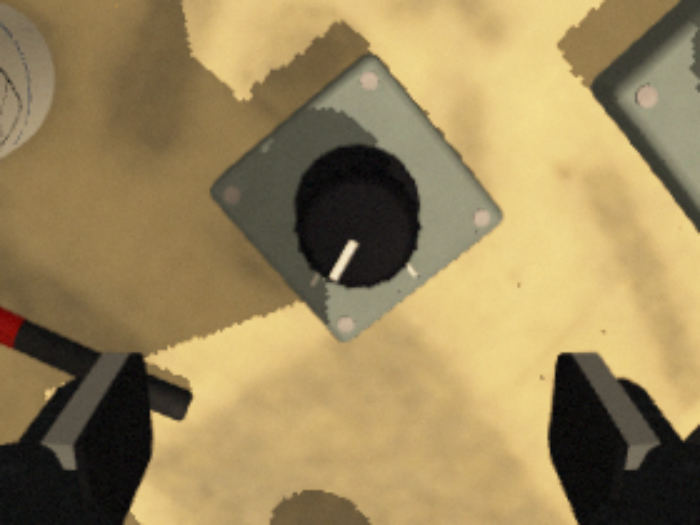

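Run:
```python
from h import *
p=get_image("wrist")
def c7(u,v): return (140+u/2.5,120+v/2.5)
c=np.array([.5375,-.1622])
def ang(p,u,v,z):
    X=onz(p,u,v,z,True)[:2]; return X
a=ang(p,*c7(353,241),.075);b=ang(p,*c7(334,279),.075)
print("line",a,b,np.degrees(np.arctan2(*(b-a)[::-1])))
for n,t in (("tickL",(316,281)),("tickR",(412,270)),("center",(356,203))):
    X=ang(p,*c7(*t),.034); print(n,X,np.degrees(np.arctan2(*(X-c)[::-1])))
# initial
q=dict(p); q["xyz"]=[0.59034115,-0.13351135,0.37371061]; q["rotation"]=[[3.78070382e-01,-8.92570747e-01,-2.45723927e-01],[-9.25776849e-01,-3.64479429e-01,-1.00458801e-01],[1.05270321e-04,2.65466021e-01,-9.64120211e-01]]
def c1(u,v): return (230+u/5,140+v/5)
a=ang(q,*c1(279,278),.075);b=ang(q,*c1(220,333),.075)
print("line0",a,b,np.degrees(np.arctan2(*(b-a)[::-1])))
for n,t in (("tickA",(202,354)),("tickB",(140,202))):
    X=ang(q,*c1(*t),.034); print(n,X,np.degrees(np.arctan2(*(X-c)[::-1])))
```

```text
line [ 0.53622476 -0.15913159] [ 0.53248006 -0.14512581] 104.96893618987525
tickL [ 0.52922637 -0.12928688] 104.11051829303044
tickR [ 0.50413534 -0.15669299] 170.6275358521899
center [ 0.53761961 -0.16260019] -73.35958503080643
line0 [ 0.5345656  -0.16242724] [ 0.52052503 -0.15615722] 155.93614505818812
tickA [ 0.50514592 -0.15741198] 171.58199764232617
tickB [ 0.53103165 -0.13289582] 102.44737819778187
```

```bash
python3 -m crank '{"slide":[[-0.02,-0.015,-0.02],[-0.055,-0.04,-0.04],[-0.09,-0.065,-0.04],[-0.125,-0.09,-0.04],[-0.165,-0.118,-0.04],[-0.205,-0.147,-0.04],[-0.245,-0.175,-0.04],[-0.277,-0.199,-0.04]],"roll":[-0.05,-0.15,-0.28,-0.41,-0.54,-0.67,-0.8,-0.92],"grip":[0.075,0.075,0.075,0.075,0.075,0.075,0.075,0.075]}'
python3 -m crank '{"slide":[[0,0,0],[0,0,0],[0,0,0],[0,0,0],[0,0,0],[0,0,0],[0,0,0],[0,0,0]],"roll":[-0.04,-0.04,-0.04,-0.04,-0.04,-0.04,-0.04,-0.04],"grip":[0.075,0.075,0.075,0.075,0.075,0.075,0.075,0.075]}'
python3 - <<'E'
from h import *
p=get_image('wrist'); cv2.imwrite('pics/wrist8.png',p['frame'][:,:,::-1]);o=observe();print(o['position'],o['ft_force'],o['tool_rot'],o['grip_width'],o['q'])
print(p["xyz"],p["rotation"])
for t in ["carriage","blade_left","blade_right","pointer_left","pointer_right"]:
    print(t,[(round(d["confidence"],2),[round(float(v),1) for v in d["box"]]) for d in silhouettes(t,p)])
E
```

```text
time_s: 12.3
position: [0.5066, 0.1804, 0.2254]
tool_rot: [[0.998, 0.066, -0.004], [0.066, -0.998, -0.0], [-0.004, -0.0, -1.0]]
ft_force: [0.1, 0.2, -0.9]
grip_width: 0.075
time_s: 13.1
position: [0.508, 0.1779, 0.2272]
tool_rot: [[0.995, 0.099, 0.0], [0.099, -0.995, 0.0], [0.0, -0.0, -1.0]]
ft_force: [-0.3, 0.6, 0.2]
grip_width: 0.075
[0.5079773  0.17791307 0.22725807] [-0.1199426   0.04564844 -0.0889062 ] [[ 9.95048981e-01  9.93857187e-02  6.86260797e-05]
 [ 9.93857181e-02 -9.95048983e-01  1.29077471e-05]
 [ 6.95691566e-05 -6.02338835e-06 -9.99999998e-01]] 0.07463478362803612 [6.69244166e+00 2.07942880e+01 7.66283482e+01 2.78625029e-04
 8.25733724e+01 9.09886071e+01]
[0.57561207 0.18507915 0.3695382 ] [[ 9.78951785e-02 -9.59566349e-01 -2.63910885e-01]
 [-9.95196723e-01 -9.44249461e-02 -2.58343265e-02]
 [-1.30020762e-04  2.65172304e-01 -9.64201033e-01]]
carriage [(0.76, [270.1, 163.0, 62.0, 194.3])]
blade_left [(0.83, [256.1, 181.3, 18.5, 140.1]), (0.58, [138.3, 137.6, 52.1, 60.5])]
blade_right [(0.81, [286.5, 174.2, 21.7, 132.6])]
pointer_left [(0.51, [269.5, 162.7, 62.6, 192.8])]
pointer_right []
```

View pics/wrist8.png

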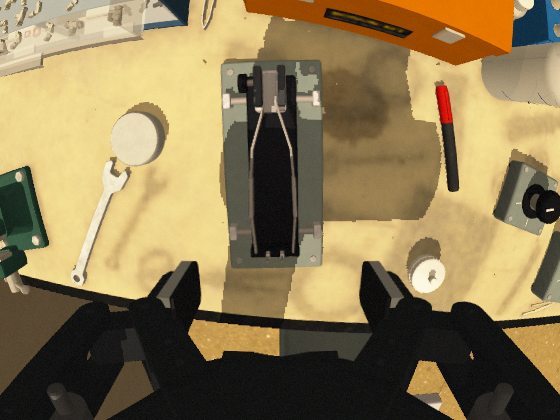

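Run:
```python
from h import *
p=get_image('wrist')
cv2.imwrite('pics/wrist8c.png',cv2.resize(p['frame'][150:275,210:340,::-1],None,fx=5,fy=4.8,interpolation=cv2.INTER_CUBIC)[:600])
cv2.imwrite('pics/wrist8d.png',cv2.resize(p['frame'][50:175,210:340,::-1],None,fx=5,fy=4.8,interpolation=cv2.INTER_CUBIC)[:600])
m=lambda n:silhouettes(n,p)[0]["pixels"]
L,Rr=m("blade_left"),m("blade_right")
for y in range(110,256,8):
    l=np.nonzero(L[y])[0]; r=np.nonzero(Rr[y])[0]
    if len(l) and len(r):
        A=onz(p,l.min(),y,.072,True);B=onz(p,r.max()+1,y,.072,True); print(y,l.min(),l.max(),r.min(),r.max(),A[:2].round(4),B[:2].round(4),((A+B)/2)[:2].round(4),np.linalg.norm(A-B).round(4))
```

```text
110 261 263 277 279 [0.5909 0.2038] [0.5925 0.1868] [0.5917 0.1953] 0.0171
118 259 262 279 283 [0.5834 0.2049] [0.5855 0.1825] [0.5845 0.1937] 0.0226
126 257 260 281 285 [0.576  0.2061] [0.5784 0.18  ] [0.5772 0.193 ] 0.0262
134 255 257 284 287 [0.5685 0.2072] [0.5713 0.1774] [0.5699 0.1923] 0.0299
142 254 255 287 290 [0.5611 0.2075] [0.5643 0.174 ] [0.5627 0.1907] 0.0336
150 252 252 289 292 [0.5537 0.2086] [0.5572 0.1714] [0.5554 0.19  ] 0.0374
158 251 253 290 292 [0.5462 0.2089] [0.5499 0.1706] [0.5481 0.1898] 0.0385
166 250 253 291 293 [0.5387 0.2092] [0.5426 0.1689] [0.5407 0.1891] 0.0404
182 249 252 291 295 [0.5237 0.2089] [0.528  0.1655] [0.5258 0.1872] 0.0436
190 249 253 292 296 [0.5162 0.2083] [0.5205 0.1638] [0.5184 0.186 ] 0.0448
198 249 253 292 296 [0.5086 0.2077] [0.513  0.1629] [0.5108 0.1853] 0.045
206 249 253 293 296 [0.5009 0.2071] [0.5053 0.1621] [0.5031 0.1846] 0.0453
214 249 253 293 296 [0.493  0.2066] [0.4975 0.1612] [0.4953 0.1839] 0.0456
222 252 252 292 296 [0.4854 0.2031] [0.4897 0.1603] [0.4875 0.1817] 0.043
230 252 254 293 295 [0.4774 0.2025] [0.4816 0.1604] [0.4795 0.1814] 0.0424
238 253 255 292 295 [0.4694 0.2009] [0.4735 0.1594] [0.4714 0.1802] 0.0417
246 254 255 291 295 [0.4612 0.1994] [0.4653 0.1585] [0.4632 0.1789] 0.0411
```

View pics/wrist8c.png

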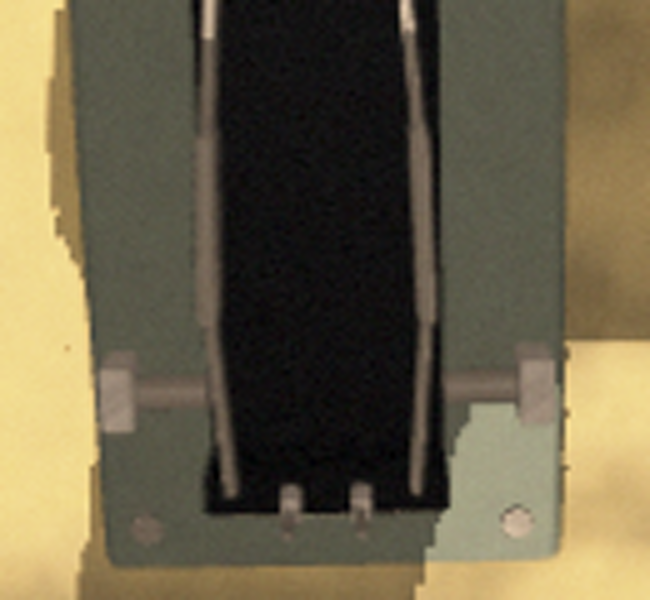

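View pics/wrist8d.png

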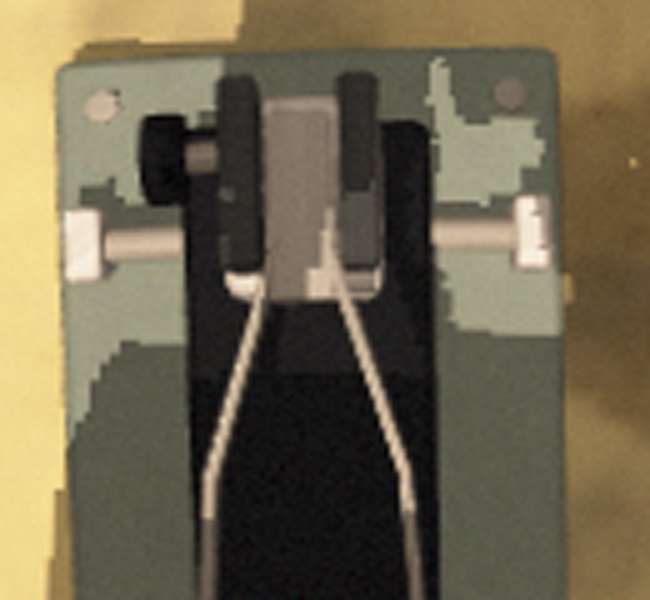

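Run:
```python
from h import *
p=get_image('wrist')
c=lambda u,v:(210+u/5,150+v/4.8); d=lambda u,v:(210+u/5,50+v/4.8)
F=lambda uv,z:onz(p,*uv,z,True)
def yaw(a,b): w=(b-a)[:2]; return np.degrees(np.arctan2(w[1],w[0])).round(2)
for z in (0,.006,.012):
    print(z,"left",yaw(F(c(105,520),z),F(d(60,80),z)),"right",yaw(F(c(560,520),z),F(d(555,80),z)))
hs=F(c(147,530),.008),F(c(516,521),.008),F(d(100,105),.008),F(d(510,95),.008)
print("screws",yaw(hs[0],hs[2]),yaw(hs[1],hs[3]),yaw(hs[1],hs[0])-90,yaw(hs[3],hs[2])-90)
tl,tr=F(c(231,495),.074),F(c(417,495),.074); pl,pr=F(c(290,489),.074),F(c(362,488),.074)
print("tips",tl,tr,np.linalg.norm(tl-tr),"pins",pl,pr,np.linalg.norm(pl-pr))
g=[F(c(207,130),.079),F(c(207,325),.079),F(c(418,130),.079),F(c(428,325),.079)]
print("grip ends",[x.round(4) for x in g])
gm=sum(g)/4; print(gm, yaw((tl+tr)/2,gm))
```

```text
0 left 6.83 right 7.13
0.006 left 6.83 right 7.13
0.012 left 6.83 right 7.13
screws 7.16 6.96 7.290000000000006 6.700000000000003
tips [0.4547092  0.19658081 0.074     ] [0.45833734 0.16034555 0.074     ] 0.03641644395426386 pins [0.45721335 0.18518326 0.074     ] [0.45883063 0.17121228 0.074     ] 0.014064274218979047
grip ends [array([0.5297, 0.2065, 0.079 ]), array([0.4916, 0.2036, 0.079 ]), array([0.5333, 0.1686, 0.079 ]), array([0.4957, 0.1627, 0.079 ])]
[0.51258405 0.18534543 0.079     ] 7.0
```

```bash
G='"grip":[0.08,0.08,0.08,0.08,0.08,0.08,0.08,0.08]'
python3 -m crank '{"slide":[[0.001,-0.002,0],[0.002,-0.004,0],[0.004,-0.006,0],[0.005,-0.007,0],[0.005,-0.007,0],[0.005,-0.007,0],[0.005,-0.007,0],[0.005,-0.007,0]],"roll":[-0.1,-0.24,-0.38,-0.52,-0.66,-0.8,-0.95,-1.1],"grip":[0.08,0.08,0.08,0.08,0.08,0.08,0.08,0.08]}'
python3 -m crank '{"slide":[[0,0,0],[0,0,0],[0,0,0],[0,0,0],[0,0,0],[0,0,0],[0,0,0],[0,0,0]],"roll":[-0.13,-0.27,-0.41,-0.55,-0.69,-0.83,-0.97,-1.1],"grip":[0.08,0.08,0.08,0.08,0.08,0.08,0.08,0.08]}'
python3 -m crank '{"slide":[[0,0,0],[0,0,0],[0,0,0],[0,0,0],[0,0,0],[0,0,0],[0,0,0],[0,0,0]],"roll":[-0.14,-0.28,-0.42,-0.56,-0.7,-0.84,-0.93,-0.964],"grip":[0.08,0.08,0.08,0.08,0.08,0.08,0.08,0.08]}'
python3 -m crank '{"slide":[[0,0,0],[0,0,0],[0,0,0.02],[0,0,0.04],[0,0,0.06],[0,0,0.08],[0,0,0.08],[0,0,0.08]],"roll":[0,0,0,0,0,0,0,0],"grip":[0.08,0.08,0.08,0.08,0.08,0.08,0.08,0.08]}'
python3 - <<'E'
from h import *
p=get_image('wrist'); cv2.imwrite('pics/wrist9.png',p['frame'][:,:,::-1]);o=observe();print(o['position'],o['ft_force'],o['tool_rot'],o['grip_width'],o['q'])
print(p["xyz"],p["rotation"])
for t in ["carriage","blade_left","blade_right","pointer_left","pointer_right"]:
    print(t,[(round(d["confidence"],2),[round(float(v),1) for v in d["box"]]) for d in silhouettes(t,p)])
E
```

```text
time_s: 14.4
position: [0.5123, 0.1855, 0.2272]
tool_rot: [[0.357, 0.934, 0.0], [0.934, -0.357, 0.0], [0.0, 0.0, -1.0]]
ft_force: [-0.9, 0.1, 0.2]
grip_width: 0.0798
time_s: 15.2
position: [0.5122, 0.1855, 0.2272]
tool_rot: [[-0.67, 0.742, -0.0], [0.742, 0.67, -0.0], [0.0, -0.0, -1.0]]
ft_force: [-0.6, 0.4, -1.0]
grip_width: 0.0805
time_s: 16.0
position: [0.5122, 0.1855, 0.2272]
tool_rot: [[-0.992, -0.125, 0.0], [-0.125, 0.992, -0.0], [-0.0, -0.0, -1.0]]
ft_force: [0.9, -0.3, -0.7]
grip_width: 0.0798
time_s: 16.8
position: [0.5125, 0.1855, 0.1477]
tool_rot: [[-0.993, -0.121, 0.0], [-0.121, 0.993, 0.0], [-0.0, 0.0, -1.0]]
ft_force: [0.7, 0.8, 0.3]
grip_width: 0.0802
[0.51273225 0.18556046 0.14822974] [-1.48603325  0.49522795  0.6147107 ] [[-9.92579838e-01 -1.21586133e-01  1.44132708e-03]
 [-1.21585997e-01  9.92580884e-01  1.81762020e-04]
 [-1.45273345e-03  5.16812571e-06 -9.99998945e-01]] 0.0799937933871704 [ 7.45155022e+00  2.55876707e+01  8.28754573e+01 -4.04636876e-04
  7.14536368e+01 -8.95319728e+01]
[0.44626693 0.17787682 0.28998922] [[-1.20092429e-01  9.56700723e-01  2.65144367e-01]
 [ 9.92762710e-01  1.15702542e-01  3.21733387e-02]
 [ 1.02379110e-04  2.67089214e-01 -9.63671802e-01]]
carriage [(0.95, [280.1, 239.4, 68.3, 233.6])]
blade_left [(0.78, [298.4, 236.4, 31.5, 180.1])]
blade_right [(0.75, [279.7, 239.4, 71.2, 233.6]), (0.7, [261.1, 236.1, 27.6, 183.1])]
pointer_left [(0.47, [290.6, 130.6, 9.5, 7.7])]
pointer_right []
```

View pics/wrist9.png

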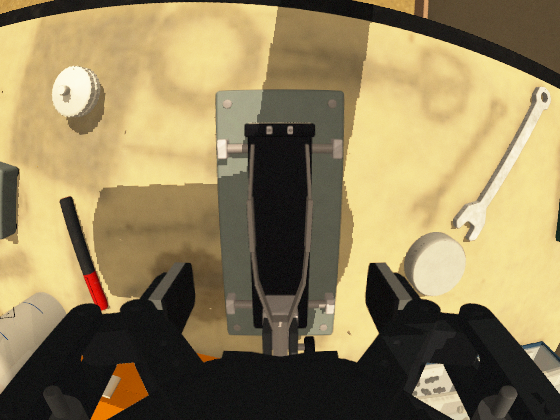

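Run:
```python
from h import *
p=get_image('wrist')
cv2.imwrite('pics/wrist9c.png',cv2.resize(p['frame'][110:330,210:350,::-1],None,fx=4,fy=2.7,interpolation=cv2.INTER_CUBIC)[:600])
```

```text
(no output)
```

View pics/wrist9c.png

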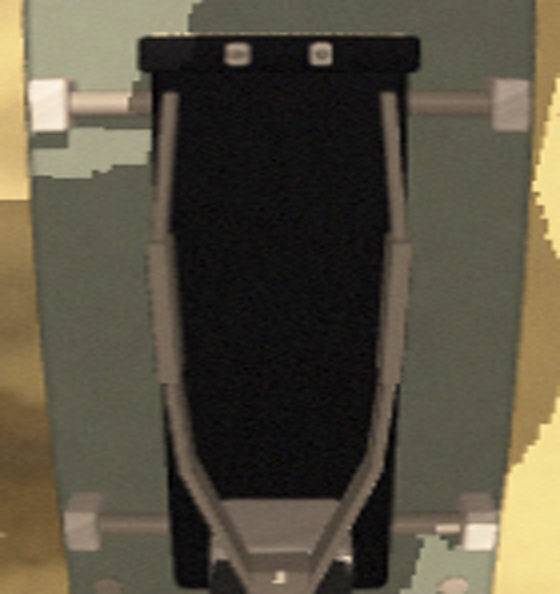

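Run:
```python
from h import *
p=get_image('wrist')
c=lambda u,v:onz(p,210+u/4,110+v/2.7,Z,True)
Z=.079; g=[c(155,240),c(403,240),c(168,383),c(388,383)]; gm=sum(g)/4; print("grip",gm,np.linalg.norm(g[0]-g[1]),np.linalg.norm(g[0]-g[2]))
Z=.074; pr,pl=c(237,52),c(321,52); tr,tl=c(173,95),c(389,95)
w=lambda a,b:(np.linalg.norm(a-b).round(4))
print("pins",pr,pl,w(pr,pl)); 
for Z in(.072,.075,.078):
  tr,tl=c(173,95),c(389,95); print("tips",Z,tr,tl,w(tr,tl))
m=(gm-(pr+pl)/2)[:2]; print("yaw",np.degrees(np.arctan2(m[1],m[0])),np.linalg.norm(m))
d=(pl-pr); print("perp yaw",np.degrees(np.arctan2(-d[0],d[1])))
o=observe(); print(o["tool_rot"].T@(gm-o["position"]), np.degrees(np.arctan2(-o["tool_rot"][1,0],-o["tool_rot"][0,0])))
```

```text
grip [0.51147261 0.18568757 0.079     ] 0.041309809348016126 0.03788503764638707
pins [0.44794976 0.17112155 0.074     ] [0.44628845 0.1848077  0.074     ] 0.0138
tips 0.072 [0.45978358 0.16168681 0.072     ] [0.45543265 0.19746452 0.072     ] 0.036
tips 0.075 [0.4595951  0.16190905 0.075     ] [0.45530406 0.19719431 0.075     ] 0.0355
tips 0.078 [0.45940662 0.1621313  0.078     ] [0.45517547 0.1969241  0.078     ] 0.035
yaw 6.843236554339182 0.06481525832961914
perp yaw 6.921057376659315
[0.00089455 0.00028846 0.06860535] 7.001724043980577
```

```bash
python3 -m crank '{"slide":[[0.001,0,0.02],[0.001,0,0.04],[0.001,0,0.06],[0.001,0,0.075],[0.001,0,0.085],[0.001,0,0.092],[0.001,0,0.097],[0.001,0,0.097]],"roll":[0,0,0,0,0,0,0,0],"grip":[0.07,0.06,0.06,0.06,0.06,0.06,0.06,0.06]}' 20
python3 - <<'E'
from h import *
p=get_image('wrist'); cv2.imwrite('pics/wrist10.png',p['frame'][:,:,::-1]);o=observe();print(o['position'],o['ft_force'],o['grip_width'])
E
```

```text
time_s: 18.0
position: [0.5112, 0.1853, 0.0501]
tool_rot: [[-0.993, -0.122, -0.0], [-0.122, 0.993, -0.0], [0.0, 0.0, -1.0]]
ft_force: [0.3, 0.0, -0.2]
grip_width: 0.06
[0.5113938  0.18538337 0.05044939] [ 0.0753395  -0.14486478  0.65593332] 0.05985068287749022
```

View pics/wrist10.png

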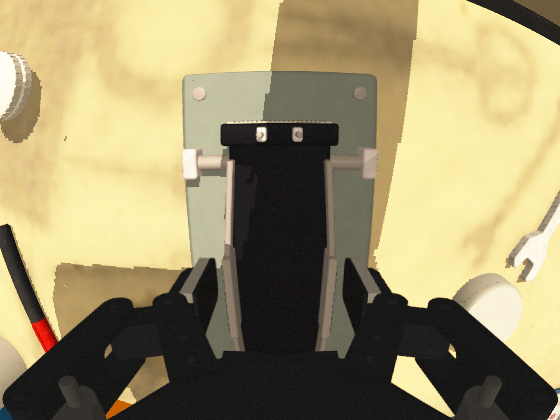

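```bash
python3 -m crank '{"slide":[[0,0,0],[0,0,0],[0,0,0],[0,0,0],[0,0,0],[0,0,0],[0,0,0],[0,0,0]],"roll":[0,0,0,0,0,0,0,0],"grip":[0.052,0.046,0.044,0.042,0.04,0.038,0.036,0.036]}' 20
cat > m.py <<'E'
from h import *
import sys
p=get_image('wrist');o=observe();print(o['time_s'],o['position'],o['ft_force'],o['grip_width'])
cv2.imwrite('pics/'+sys.argv[1]+'.png',p['frame'][:,:,::-1])
cv2.imwrite('pics/'+sys.argv[1]+'c.png',cv2.resize(p['frame'][105:205,210:350,::-1],None,fx=5,fy=5,interpolation=cv2.INTER_CUBIC))
E
python3 m.py w11
```

```text
time_s: 18.85
position: [0.5112, 0.1854, 0.0506]
tool_rot: [[-0.993, -0.122, 0.0], [-0.122, 0.993, 0.0], [-0.0, 0.0, -1.0]]
ft_force: [-2.5, 0.0, 6.7]
grip_width: 0.0362
18.9 [0.51113324 0.18538302 0.05055771] [-2.01405348  0.17840143  5.41767117] 0.036182208610001064
```

View pics/w11.png

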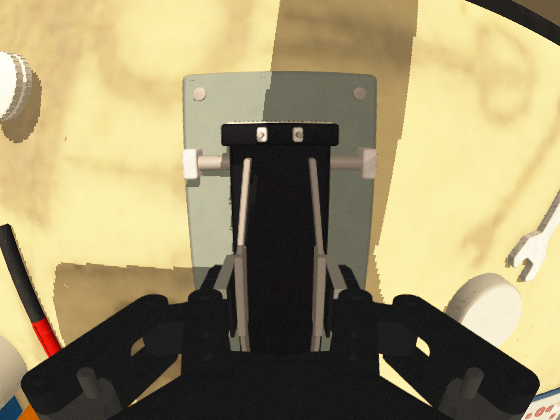

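View pics/w11c.png

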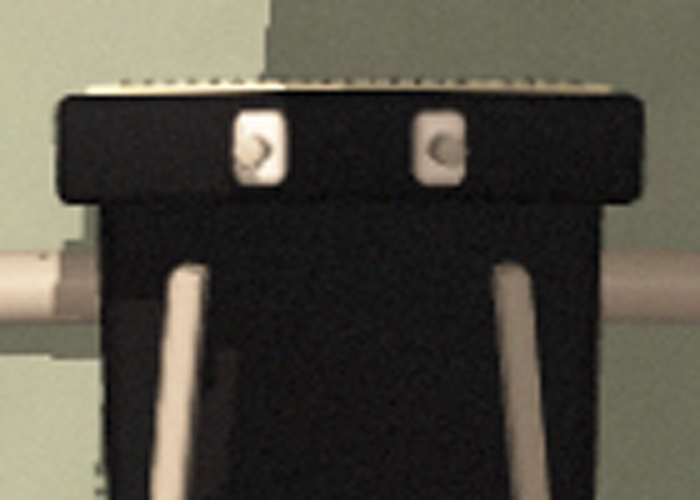

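```bash
python3 -m crank '{"slide":[[0,0,-0.0002],[0,0,-0.0004],[0,0,-0.0006],[0,0,-0.0008],[0,0,-0.001],[0,0,-0.001],[0,0,-0.001],[0,0,-0.001]],"roll":[0,0,0,0,0,0,0,0],"grip":[0.035,0.034,0.033,0.032,0.0315,0.031,0.0305,0.0305]}' 20
python3 m.py w12
```

```text
time_s: 19.7
position: [0.5107, 0.1853, 0.0511]
tool_rot: [[-0.993, -0.122, -0.001], [-0.122, 0.993, -0.0], [0.001, -0.0, -1.0]]
ft_force: [-5.5, -0.4, 5.6]
grip_width: 0.0308
19.75 [0.51063683 0.18532185 0.05108482] [-6.55741075  0.08693325  5.23710772] 0.030678752716483848
```

View pics/w12c.png

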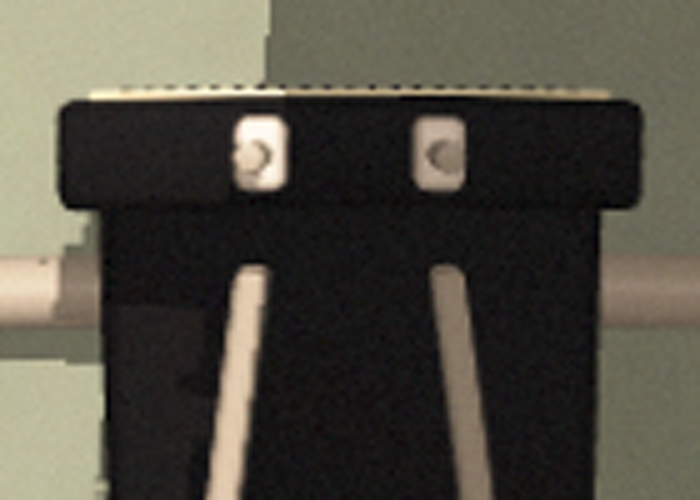

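Run:
```python
from h import *
p=get_image('wrist')
f=p['frame'][122:172,245:310,::-1]
cv2.imwrite('pics/w12z.png',cv2.resize(f,None,fx=12,fy=12,interpolation=cv2.INTER_CUBIC))
L=None
for n in("pointer_left","pointer_right","tip_left","tip_right"):
    print(n,[(round(d["confidence"],2),[round(float(v),1) for v in d["box"]]) for d in silhouettes(n,p)])
o=observe()
# projected spans per px at tips/pins
for X in [(.0,)]:
    pass
u=np.array([-np.sin(np.radians(7)),np.cos(np.radians(7)),0]);x=np.array([np.cos(np.radians(7)),np.sin(np.radians(7)),0])
pm=np.array([.4471,.1780,.074]);
for z in(.029,.035,.074): 
  for s in (.0135,.0138): print("pin",z,s,proj(p,np.r_[pm[:2],z]+u*s/2,True),proj(p,np.r_[pm[:2],z]-u*s/2,True))
for z in(.069,.072,.075): print("tip",z,proj(p,np.r_[pm[:2],z]+x*.01+u*.007,True),proj(p,np.r_[pm[:2],z]+x*.01-u*.007,True))
```

```text
pointer_left [(0.56, [298.4, 135.7, 12.1, 14.2])]
pointer_right [(0.69, [263.6, 134.8, 11.9, 12.4])]
tip_left [(0.88, [308.1, 253.9, 18.7, 192.5])]
tip_right [(0.69, [251.4, 256.9, 20.9, 188.7])]
pin 0.029 0.0135 [293.27928961 133.33857482] [266.3145492  133.37136876]
pin 0.029 0.0138 [293.57854691 133.34030644] [266.01529043 133.37382832]
pin 0.035 0.0135 [293.79029952 133.52482377] [265.80733857 133.55883222]
pin 0.035 0.0138 [294.10082899 133.52669815] [265.49680723 133.56146143]
pin 0.074 0.0135 [298.35703114 135.19642377] [261.274533   135.24121532]
pin 0.074 0.0138 [298.768144  135.1998017] [260.86341235 135.24558653]
tip 0.069 [298.11197232 160.92163004] [261.57796094 160.96591017]
tip 0.072 [298.55738734 161.71837777] [261.13731686 161.76371724]
tip 0.075 [299.02483594 162.55503311] [260.67487479 162.60148416]
```

View pics/w12z.png

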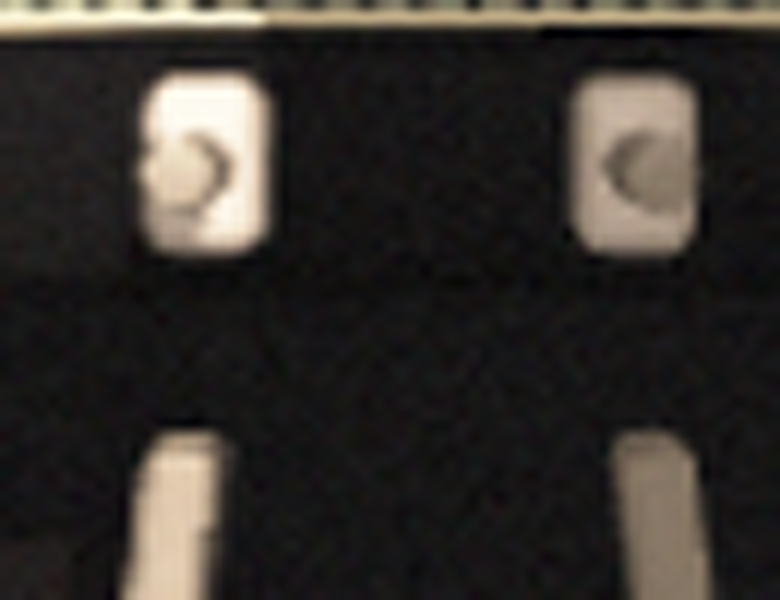

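Run:
```python
from h import *
fs=[]
for i in range(8):
    p=get_image('wrist'); fs.append(p['frame'].astype(float))
print(observe()['time_s'],observe()['grip_width'],observe()['ft_force'])
a=np.mean(fs,0); np.save('avg.npy',a)
g=a.mean(2)
np.set_printoptions(linewidth=250)
for y in list(range(127,146))+list(range(157,172,1)): print(y,"L",g[y,254:272].round().astype(int),"R",g[y,288:306].round().astype(int))
cv2.imwrite('pics/w13z.png',cv2.resize(np.clip(a*1.3,0,255).astype(np.uint8)[122:172,247:312,::-1],None,fx=12,fy=12,interpolation=cv2.INTER_NEAREST))
```

```text
20.4 0.031091897789673396 [-5.10681833 -0.56125516  4.43636056]
127 L [35 33 35 35 34 37 35 34 35 35 34 36 32 23 24 23 22 23] R [23 22 24 22 24 22 23 24 22 24 22 23 24 23 25 23 23 23]
128 L [ 36  36  36  41  89 159 162 165 168 170 163 120  54  24  23  24  22  25] R [24 23 24 23 23 48 81 94 96 94 94 91 84 58 28 22 24 24]
129 L [ 35  35  38  94 206 242 242 242 243 243 240 212 120  39  21  23  22  23] R [ 22  21  23  22  37  98 143 158 160 161 161 159 154 128  84  23  23  23]
130 L [ 34  35  52 155 239 247 247 247 247 247 246 233 180  84  23  21  23  21] R [ 22  23  22  22  56 121 159 173 175 174 174 171 168 160 129  29  22  22]
131 L [ 33  34  66 186 238 248 247 248 248 248 246 234 192  97  24  22  22  23] R [ 22  23  22  23  63 125 158 176 180 177 176 174 171 160 130  34  22  22]
132 L [ 34  33  74 197 238 247 245 238 243 247 245 233 191  93  21  24  21  23] R [ 22  21  22  22  63 124 157 175 177 173 160 162 170 159 130  35  23  23]
133 L [ 33  33  66 169 214 236 203 174 188 228 244 231 189  86  21  22  21  23] R [ 23  21  22  21  62 124 156 170 141 116 110 127 143 135 129  34  22  22
[... 3351 characters left out ...]
 R [ 20  21  22  21  22  20  21  20  33  84 109 119 119 118 114  91  26  22]
168 L [ 20  47 137 191 201 201 198 152  82  40  22  20  21  22  21  21  21  20] R [ 21  22  21  22  23  21  22  20  30  77 108 118 120 119 116 112  33  22]
169 L [ 21  72 149 192 202 202 197 147  70  32  19  22  20  20  20  21  22  20] R [ 21  23  20  21  22  22  20  22  20  72 105 117 119 119 116 115  33  22]
170 L [ 21  88 160 195 201 202 195 144  65  26  20  21  21  21  21  21  21  20] R [ 21  21  21  20  22  20  20  21  20  67 106 115 118 119 116 113  44  21]
171 L [ 22 115 177 197 202 200 194 139  57  27  21  21  20  22  20  20  21  21] R [ 22  21  21  21  22  22  21  19  19  53 103 115 119 118 117 111  54  23]
```

View pics/w13z.png

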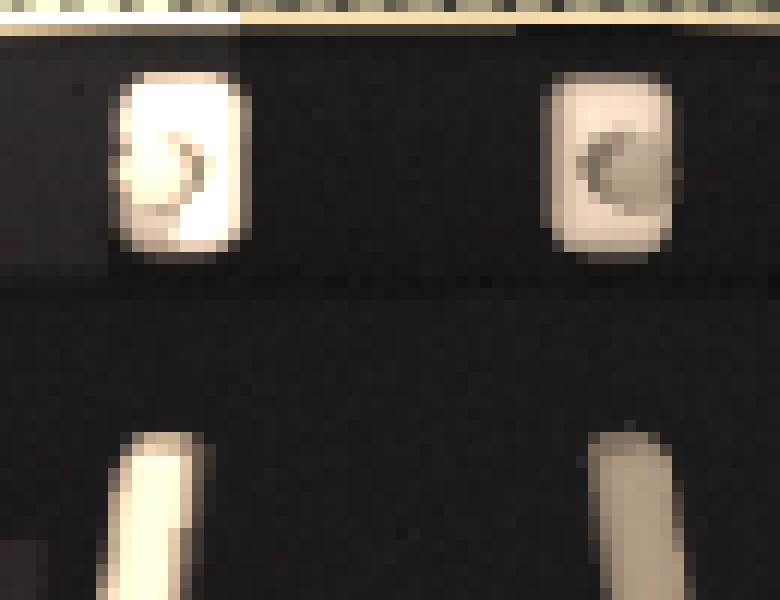

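Run:
```python
import cv2,numpy as np
np.set_printoptions(linewidth=250)
for n,l,r in(("wrist10",222,316),("w11",238,300)):
    g=cv2.imread(f"pics/{n}.png").mean(2)
    for y in range(154,168): print(n,y,"L",l,g[y,l:l+20].round().astype(int),"R",r,g[y,r:r+20].round().astype(int))
```

```text
wrist10 154 L 222 [147 101 106 100 102 103 100  59  18  17  22  22  22  24  23  21  19  22  25  23] R 316 [ 21  24  24  21  22  19  25  22  23  25  20  19  16  18  89 103 102 105 102 101]
wrist10 155 L 222 [104 103 101 105 102 103 104  55  16  17  19  21  19  24  25  18  19  22  23  23] R 316 [ 19  25  23  22  23  21  23  22  22  25  19  15  17  14  87 110 108 107 110 105]
wrist10 156 L 222 [110 112 111 110 111 110 112  54  17  21  20  19  21  23  24  24  21  20  22  23] R 316 [ 25  23  25  21  22  22  22  18  24  25  19  17  20  27  95 114 114 112 116 112]
wrist10 157 L 222 [114 113 118 119 115 115 116  59  13  13  18  21  19  24  22  21  21  21  21  24] R 316 [ 23  26  14  22  22  26  23  21  21  24  21  17  14  31 100 116 118 117 119 117]
wrist10 158 L 222 [120 119 120 122 121 121 122  58  16  17  15  19  24  23  18  17  28  21  25  17] R 316 [ 22  29  22  23  26  22  20  23  23  25  21  21  18  32 103 121 120 120 122 120]
wrist10 159 L 222 [125 122 125 124 123 123 127  82  59  78  88  45  15  24  18  24  21  20  23  22] R 316 [ 28  22  22  23  18  21  21  19  31  55  56  65  62  
[... 3227 characters left out ...]
 96 190 201 202 201 198 166  73  54  20  24  20  23  21  20] R 300 [ 21  20  20  20  24  21  20  20  39  83 101 116 123 120 120 107  51  21  18  24]
w11 165 L 238 [ 33  30  34  29  33  92 181 200 202 202 194 162  70  39  24  18  18  18  23  25] R 300 [ 19  20  27  20  25  20  24  22  19  85  98 115 125 120 117 110  73  20  18  19]
w11 166 L 238 [ 31  31  28  35  32  97 184 202 204 203 196 159  72  37  21  19  26  20  22  18] R 300 [ 22  22  19  22  19  18  20  22  23  81  98 115 124 122 120 112  78  19  21  21]
w11 167 L 238 [ 33  32  25  36  37 105 185 204 206 201 191 155  66  29  14  21  19  21  22  19] R 300 [ 24  20  22  25  22  22  24  19  20  75  90 115 119 119 118 112  98  23  22  25]
```

```bash
python3 -m crank '{"slide":[[0,0,0],[0,0,0],[0,0,0],[0,0,0],[0,0,0],[0,0,0],[0,0,0],[0,0,0]],"roll":[0,0,0,0,0,0,0,0],"grip":[0.0307,0.0307,0.0307,0.0307,0.0307,0.0307,0.0307,0.0307]}' 20
cat > t.py <<'E'
from h import *
fs=[];w=[]
for i in range(8):
    p=get_image('wrist'); fs.append(p['frame'].astype(float)); w.append(observe()['grip_width'])
o=observe();print(o['time_s'],np.mean(w),np.std(w),o['ft_force'],o['position'])
g=np.mean(fs,0).mean(2)
np.set_printoptions(linewidth=250)
for y in list(range(133,140))+list(range(156,168)): print(y,"L",g[y,254:272].round().astype(int),"R",g[y,288:306].round().astype(int))
E
python3 t.py
```

```text
time_s: 21.2
position: [0.5106, 0.1853, 0.0511]
tool_rot: [[-0.993, -0.122, -0.001], [-0.122, 0.993, -0.0], [0.001, -0.0, -1.0]]
ft_force: [-4.8, 0.4, 5.8]
grip_width: 0.0307
21.6 0.030807768610193867 0.00013833473926978544 [-4.28245914 -0.74982444  4.66899651] [0.51064775 0.18530562 0.05106826]
133 L [ 34  34  68 169 214 236 205 179 188 229 244 232 191  89  22  21  23  22] R [ 20  21  20  20  62 125 156 170 142 115 111 126 142 135 129  34  20  21]
134 L [ 33  32  52 133 206 224 215 189 132 173 226 231 187  80  20  21  22  19] R [ 21  20  20  22  62 123 153 149  94  90 111 131 132 124 112  34  22  21]
135 L [ 33  31  78 185 211 215 217 209 165 116 188 231 189  79  21  20  21  22] R [ 22  20  21  21  60 123 152 107  84  99 129 131 129 123 106  31  22  19]
136 L [ 31  33  94 199 204 206 208 206 178 111 194 230 189  77  22  23  22  20] R [ 23  23  21  21  61 122 151 120  84 114 124 124 123 121 108  49  21  22]
137 L [ 32  34  70 159 199 200 201 195 151 131 212 231 188  78  19  20  20  22] R [ 19  20  21  20  61 122 152 163  84 100 118 118 120 119 105  32  20  21]
138 L [ 29  32  44 105 
[... 1370 characters left out ...]
 R [ 22  22  22  22  20  23  21  21  42 101 114 121 120 118 112  53  20  19]
164 L [ 22  27 126 188 200 202 199 195 143  49  21  21  22  22  20  20  21  21] R [ 20  22  23  22  22  23  20  22  45  97 111 120 119 119 114  63  25  21]
165 L [ 22  28 122 187 201 202 200 186 126  42  22  21  21  20  20  22  22  21] R [ 21  21  21  22  21  22  21  21  44  92 110 119 118 119 114  86  24  21]
166 L [ 21  41 131 189 201 203 198 153  85  40  22  21  18  22  21  21  21  20] R [ 21  20  21  21  19  20  22  22  33  81 108 118 118 119 116 109  29  20]
167 L [ 20  64 146 191 202 202 198 150  80  40  22  22  23  20  22  20  22  22] R [ 23  21  22  21  21  22  22  21  30  76 106 117 119 119 115 111  31  20]
```

```bash
for i in 1; do python3 -m crank '{"slide":[[0,0,0],[0,0,0],[0,0,0],[0,0,0],[0,0,0],[0,0,0],[0,0,0],[0,0,0]],"roll":[0,0,0,0,0,0,0,0],"grip":[0.0307,0.0307,0.0307,0.0307,0.0307,0.0307,0.0307,0.0307]}'; done
python3 -m crank '{"slide":[[0,0,0],[0,0,0],[0,0,0],[0,0,0],[0,0,0],[0,0,0],[0,0,0],[0,0,0]],"roll":[0,0,0,0,0,0,0,0],"grip":[0.0307,0.0307,0.0307,0.0307,0.0307,0.0307,0.0307,0.0307]}'
python3 -m crank '{"slide":[[0,0,0],[0,0,0],[0,0,0],[0,0,0],[0,0,0],[0,0,0],[0,0,0],[0,0,0]],"roll":[0,0,0,0,0,0,0,0],"grip":[0.0307,0.0307,0.0307,0.0307,0.0307,0.0307,0.0307,0.0307]}'
python3 m.py w14; python3 t.py | sed -n '1p;5,6p;12,16p'
python3 -c "
from h import *
p=get_image('top');cv2.imwrite('pics/top14.png',cv2.resize(p['frame'][150:290,120:430,::-1],None,fx=2.5,fy=2.5))"
```

```text
time_s: 22.4
position: [0.5106, 0.1853, 0.0511]
tool_rot: [[-0.993, -0.122, -0.002], [-0.122, 0.993, -0.0], [0.002, -0.0, -1.0]]
ft_force: [-5.3, -0.1, 3.8]
grip_width: 0.031
time_s: 23.2
position: [0.5106, 0.1853, 0.0511]
tool_rot: [[-0.993, -0.122, -0.001], [-0.122, 0.993, -0.0], [0.001, -0.0, -1.0]]
ft_force: [-5.9, -0.5, 4.6]
grip_width: 0.0309
time_s: 24.0
position: [0.5106, 0.1853, 0.0511]
tool_rot: [[-0.993, -0.122, -0.001], [-0.122, 0.993, -0.0], [0.001, 0.0, -1.0]]
ft_force: [-5.9, -0.2, 4.0]
grip_width: 0.0313
24.05 [0.51063286 0.18532985 0.05108331] [-4.88889175 -0.72077585  4.64049536] 0.03085953679282766
24.45 0.030630168970426495 0.000245599330808924 [-4.79692432 -1.23883841  4.58504172] [0.51064333 0.18534273 0.05108296]
136 L [ 32  33  94 199 204 207 208 206 177 111 195 230 190  78  20  20  19  21] R [ 22  21  22  21  61 122 152 121  85 115 126 124 124 121 108  49  20  20]
137 L [ 31  32  70 160 200 199 202 194 152 132 212 231 188  77  20  19  19  19] R [ 21  20  20  21  61 122 152 161  83 102 119 119 120 119 104  30  18  20]
159 L [ 22  20  25  93 160 169 155 142 110  64  31  21  21  21  22  21  22  23] R [ 21  21  20  23  23  21  20  22  64  85  91  96 102  98  52  22  22  20]
160 L [ 20  21  66 151 198 204 208 204 151  67  35  20  21  20  21  21  23  20] R [ 20  22  21  20  21  23  21  22  77 108 115 115 114 112 109  21  21  21]
161 L [ 21  21 103 171 195 203 202 196 146  61  28  22  20  22  21  22  20  20] R [ 22  23  20  21  22  21  20  22  72 107 116 118 120 116 116  34  21  21]
162 L [ 21  20 114 178 195 202 202 194 143  60  26  21  21  21  23  21  21  22] R [ 19  21  21  21  20  22  22  22  54 105 116 119 119 117 113  48  20  20]
163 L [ 21  27 121 182 197 201 201 193 141  53  21  21  22  22  22  22  21  21] R [ 22  21  21  21  22  20  20  20  43 101 115 120 119 118 113  53  22  23]
```

View pics/w14.png

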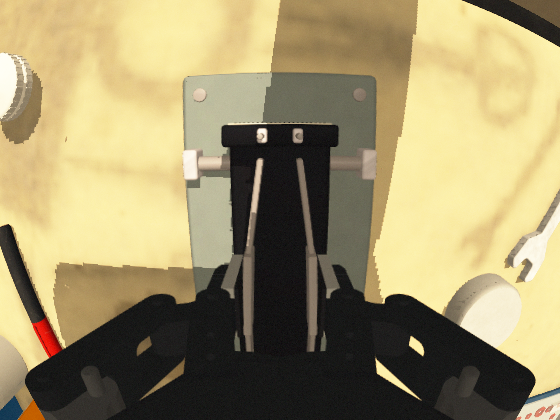

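View pics/top14.png

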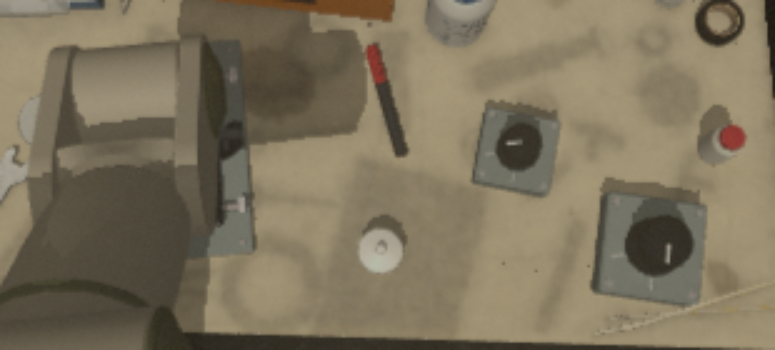

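```bash
python3 -c "
from rig import *
print(close_job()); o=observe(); print(o['time_s'],o['grip_width'])"
```

```text
the job is handed in; nothing more can be done
None
the job is handed in; nothing more can be done
```

The job is handed in at about 24.5 s on the robot's clock, with the gripper still squeezing the tweezers.

- **Button:** I chose the smaller of the two mushroom buttons. I pushed it down with shut fingers until the bottom showed: the fingertips were at about 69 mm, with over 8 N against the 4.5 N spring. I let it come up, then gripped the head and turned it clockwise until it slipped at the stop, where the torque stayed at about 0.78 N m. Afterwards the white line lay within about 1–2° of the end tick in the wrist picture. The top view showed it at that tick again just before I handed in.
- **Tweezers:** I gripped them at the ribbed grips with the wrist camera above the pins. The pins measure about 14.75 mm apart and the tips about 14.55 mm from the images. The gripper opening would instead give about 14.9 mm, so the two readings disagree by roughly 0.3 mm, and I left the squeeze between them. The tips never came near each other. Tip and pin pixels did not change between averaged pictures taken about 2.9 s apart.
- **Bystanders:** In the last pictures the marker, filter, cap and bottle stood where they had been. Pressing down, the fingers read about 4–5 N vertically and 5 N along the tweezers while squeezing, well below the limits.

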